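# Press the hot-air gun home in its foam

### The job

Put the hot-air gun away: lay it upright in its matching cutout in the foam of the storage case, nozzle in the narrow end, then press it down past the tight foam until its whole underside is fully home on the yellow floor of the cutout, level at both ends. The foam may have slid a little along the case, so feel or look for where the cutout really is; do not ram or drop the gun in, and leave the mug, the spool and the screwdriver where they are.

Things in the scene. Friction and masses are not known exactly. Their poses are not given: they have to be found in the camera images.
- gun_center (a point): Cordless hot-air gun, 185 mm long, about 0.4 kg, lying on the bench. Point: mid-length, 20 mm above its underside; x runs to the nozzle, z up. Black flat-sided body 44 wide (y), 40 tall, x = -92.5 to +32.5 mm; then a round steel collar (36 across) to +47.5 and a red nozzle (36 narrowing to 26) to +92.5, centred on this point's height. Grip the body across its width.
- gun_balance (a point): The gun's balance point, 22 mm behind gun_center in its body, 20 mm above the underside: a good place to grip across the 44 mm width. The body's top, flat and level, is 20 mm above this point and can be pressed on.
- cutout_mid (a point): Middle of the gun cutout, level with the foam's top (40 mm above the bench), IF the foam were centred in its fixed grey case (268 x 172 mm outside, walls 36 mm tall). x points along the cutout to its narrow nozzle end, z up. The point belongs to the case; the foam has been slid an unmeasured 0 to 10 mm either way along x (not in y) and stays put unless pushed with over about 20 N.
- tail_wall (a point): Tail end wall of the cutout at the foam's top edge, as it would be with the foam centred (the true one is off by the slide); 95 mm from cutout_mid. The cutout is 47 mm wide (top edges of the long sides bevelled 2.5 mm) from here to its shoulder 130 mm on, then 40 mm wide for 60 mm to the nozzle end wall; 24 mm deep, floor yellow. The gun has 1.5 mm play each side, 2.5 at each end.
- lips_tail (a point): Midway between the tail pair of springy foam lips, foam centred; 70 mm towards the tail from cutout_mid, at the foam's top. Lips are 52 mm long in x and bulge 4 mm from each side wall, fullest 15 mm down. A gun laid in place stops on the lips about 7 mm deep (gun_center 13 mm above cutout_mid); each pair takes roughly 6 to 16 N from above to pass. Home: gun_center 4 mm below cutout_mid.
- lips_nose (a point): Midway between the other pair of lips, foam centred; 10 mm towards the nozzle from cutout_mid, at the foam's top. Press with closed fingers on the body's top over one pair and the other in turn: one end pressed all the way alone tilts the gun and binds. Home, its body stands 16 mm out of the foam. Three spare steel nozzles in the foam, 70 mm to -y of the cutout, stand 6 mm above it.
- mug_center (a point): White mug, 85 mm tall, 76 mm across, standing; point half-way up on its axis. Leave it alone.
- spool_center (a point): Blue spool, 46 mm tall, 60 mm across, standing; point half-way up on its axis. Leave it alone.
- driver_grip (a point): Screwdriver lying on the bench; point at the middle of its handle. Leave it alone.
Not all that is in view belongs to the job. What is shaped like the part that bears gun_center but green or white is not meant.

How it is judged:
By the outcome, as a careful person would: the job done as asked, in the order asked, and still so for the second after the job is handed in, with the robot touching nothing.
It also fails if it takes over 67 s, if anything falls off the work surface, if the arm or the gripper's body presses on something with over 40 N, if the wrist force passes 120 N, or if a joint passes its speed limit or range.

### The arm

A 6-joint arm with a two-finger parallel gripper is mounted at the origin on the work surface. World frame = base frame: x ahead of the robot, y to its left, z up, the work surface at z = 0. Lengths are in m, angles in rad, forces in N, time in s.
With the tool pointing down it reaches from about 0.35 to 0.95 m from the base axis. Payload 17.4 kg.
Tool frame: the origin (TCP) lies midway between the tips of the shut fingers; the grasp point (between the pads) lies 19 mm behind it; z points along the fingers, x is the direction in which the jaws open and shut, and the axes are right-handed (so a half turn about z gives the same grasp; the last joint's range is limited). The gripper opens to 93 mm and grips with 3 to 60 N. Pads are 15 mm wide; open, the fingers measure 128 mm over their backs; the gripper's body (75 mm by 188 mm) begins 65 mm behind the grasp point.
Start: joints at [-1.219, 0.116, 1.442, -0, 1.584, -0.038], TCP at [0.256, -0.624, 0.219] pointing down, gripper open.
Joint ranges: [-2.83, 2.83], [-0.83, 2.19], [0.07, 2.5], [-1.14, 4.28], [0.01, 3], [-2.97, 2.97]. Speed limits (rad/s): [1.89, 1.89, 2.22, 3.14, 3.14, 3.14].

### API

Orientations are given as [roll, pitch, yaw] about the fixed x, y, z axes, in that order (R = Rz(yaw) Ry(pitch) Rx(roll)).
In Python, from plant import manip gives the robot as it stands.
- The arm moves only by the tool move_arm, never from a script. Its argument "steps" is text: rows parted by semicolons, each of 4 numbers parted by spaces: the shift along the tool's x, y, z in cm, then the turn about the tool's z in rad. In form: dx dy dz twist; .... A call has 1 to 12 rows; each row is the pose to reach, as a shift and turn from the pose commanded when the call began, along the tool's axes at that moment; what a row does not reach only later rows make up. A row lasts 1/8 s, in which the tool goes at most 62.5 mm and 10.7 degrees, less where a joint would pass 70% of its speed; a pose out of reach is approached as far as the arm can. A call with a gripper value outside its range is refused whole. "gripper" is the opening, from -1 (shut) to 1 (fully open), set as the call begins (left out, the last holds). The fingers move at their own pace and stop on an object; "squeeze" is the grip in N (left out, the last holds). Time passes only in rows, so rows that repeat a pose let the fingers close. It gives the time, the measured TCP pose, the force and the opening at its end, in the units of the state.
- manip.sense(): the state, without advancing time (a new reading comes with each control period).
- manip.capture(name): name is "scene" or "top"; returns the picture (400x640x3 uint8, red, green, blue); there is no depth.
- manip.calibration(name): a dict with "K" (3x3 intrinsics, pixels), "view" (4x4, takes a point from world to camera coordinates). Camera axes: x right, y down, z forward; pixel columns grow to the right and rows downward; lengths in m; the calibration is good to about 2 mm. A picture is of the moment at which its call begins. calibration takes no time and is no camera call.
- manip.sign_off(): hands the job in, once; it reports no verdict.
The state is a dict: "clock": time; "joints": joint angles; "joint_vel": joint speeds; "joint_torque": joint torques, N m; "ee_pos": TCP position; "tcp_rot": TCP orientation; "ft_force": force on the tool from outside, world axes, zero at the start; "wrist_torque": the same for the moment, N m; "gripper_width": finger opening in m.
Only numpy, scipy, OpenCV 4.12 (cv2) and the standard library are available. Lean on these libraries where they do the work, as an engineer would, in place of code of your own. Each camera call takes 0.05 s, during which the arm holds its last target. There are 200 camera calls.

## Working session

There is one attempt and no reset: what is moved stays moved. The work goes in short steps, Python scripts to look and compute and a tool call to move; the robot and the scene stay as the last step left them, time stands still between calls to the robot, and variables do not carry over. Pictures are saved under pics/ and viewed, about 8 in all and at most 12, crops included, and the job is handed in when it is done.

Besides the shell and the picture viewer there is one more tool, called after "Request:" as name(argument=value, ...) on one line, values as JSON. move_arm: Moves the arm, as the interface text tells. Its arguments: {"type":"object","properties":{"steps":{"type":"string"},"gripper":{"type":"number"},"squeeze":{"type":"number"}},"required":["steps"]}

```bash
mkdir -p pics; ls
python3 - <<'E'
from plant import manip
import cv2
for n in ("scene","top"):
    im=manip.capture(n); cv2.imwrite(f"pics/{n}0.png",im[:,:,::-1])
    c=manip.calibration(n); print(n,c["K"].round(1).tolist(),c["view"].round(4).tolist())
print(manip.sense())
E
```

```text
pics
scene [[370.6, 0.0, 321.0], [0.0, 370.6, 207.2], [0.0, 0.0, 1.0]] [[0.7666, 0.6419, 0.0162, -0.4051], [0.5056, -0.5878, -0.6315, -0.2864], [-0.3959, 0.4923, -0.7752, 1.0299], [0.0, 0.0, 0.0, 1.0]]
top [[451.9, 0.0, 312.7], [0.0, 451.9, 193.8], [0.0, 0.0, 1.0]] [[-0.0017, -0.9996, 0.0282, -0.0926], [-0.9932, -0.0016, -0.1164, 0.5945], [0.1164, -0.0282, -0.9928, 0.8352], [0.0, 0.0, 0.0, 1.0]]
{'clock': 0.1, 'joints': array([-1.21882909e+00,  1.16441275e-01,  1.44220786e+00,  4.63058169e-05,
        1.58400499e+00, -3.78036925e-02]), 'joint_vel': array([-0.00012725, -0.00176259, -0.00053701,  0.0003413 , -0.00030988,
        0.00133034]), 'joint_torque': array([ 3.19178354e-03, -7.22891951e+01, -6.23863578e+01,  7.81631959e-02,
        2.27785972e-02, -2.80068440e-05]), 'ee_pos': array([ 0.2564216 , -0.62419455,  0.21797098]), 'tcp_rot': array([-3.14150627e+00,  1.05896021e-03, -1.18102477e+00]), 'ft_force': array([-0.6009125 , -0.6431616 ,  0.38134468]), 'wrist_torque': array([ 0.01903649, -0.02885796, -0.02328727]), 'gripper_width': 0.09286768476773616}
```

View pics/scene0.png

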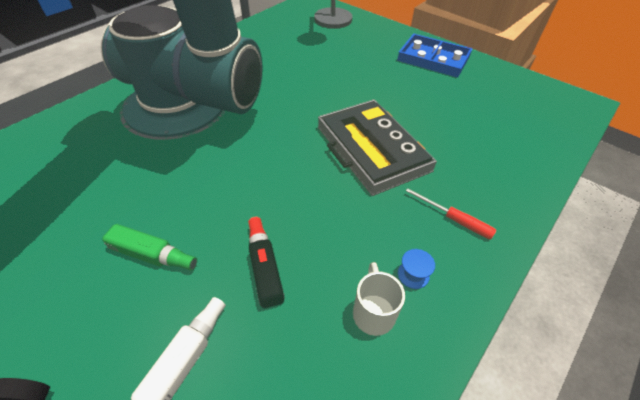

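View pics/top0.png

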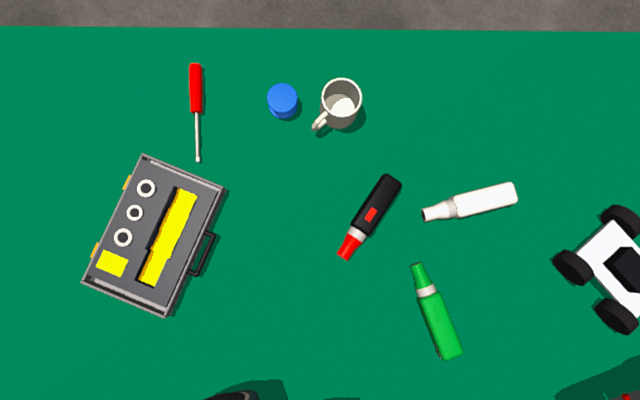

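Top view: gun at about (370,217), nozzle down-left; case at about (155,235), with rings left of the cutout, so the cutout's +x also points down-left.

```bash
cat > h.py <<'E'
from plant import manip
import numpy as np, cv2
def ray(n,uv,z):
    c=manip.calibration(n);K,V=np.array(c["K"]),np.array(c["view"]);R,t=V[:3,:3],V[:3,3]
    o=-R.T@t; uv=np.atleast_2d(uv).astype(float)
    d=np.c_[uv,np.ones(len(uv))]@np.linalg.inv(K).T@R
    return o+d*((z-o[2])/d[:,2])[:,None]
def proj(n,p):
    c=manip.calibration(n);K,V=np.array(c["K"]),np.array(c["view"])
    q=(np.atleast_2d(p)@V[:3,:3].T+V[:3,3])@K.T
    return q[:,:2]/q[:,2:]
def big(m):
    cs=cv2.findContours(m.astype(np.uint8),cv2.RETR_EXTERNAL,cv2.CHAIN_APPROX_NONE)[0]
    return max(cs,key=cv2.contourArea)[:,0]
E
python3 - <<'E'
from h import *
im=cv2.imread("pics/top0.png")
print("cam",ray("top",[[0,0]],0)[0], -np.array(manip.calibration("top")["view"])[:3,:3].T@np.array(manip.calibration("top")["view"])[:3,3])
hsv=cv2.cvtColor(im,cv2.COLOR_BGR2HSV); h,s,v=cv2.split(hsv)
yel=(h>22)&(h<35)&(s>150)&(v>100)
c=big(yel); r=cv2.minAreaRect(c.astype(np.float32)); print("yellow rect",r, ray("top",cv2.boxPoints(r),.016).round(4).tolist())
box=np.zeros(h.shape,bool); box[160:275,325:410]=1
red=((h<8)|(h>172))&(s>150)&(v>80)&box
c=[x[:,0] for x in cv2.findContours(red.astype(np.uint8),cv2.RETR_EXTERNAL,cv2.CHAIN_APPROX_NONE)[0] if cv2.contourArea(x)>30]
for x in c: print("red",x.mean(0),cv2.minAreaRect(x.astype(np.float32)))
blk=(v<60)&box
r=cv2.minAreaRect(big(blk).astype(np.float32)); print("black",r,ray("top",cv2.boxPoints(r),.04).round(4).tolist())
a=cv2.resize(im[145:325,70:240],None,fx=4.4/1.3,fy=4.4/1.3,interpolation=cv2.INTER_CUBIC)
b=cv2.resize(im[165:270,325:410],None,fx=2.4,fy=2.4,interpolation=cv2.INTER_CUBIC)
o=np.zeros((a.shape[0],a.shape[1]+b.shape[1],3),np.uint8);o[:,:a.shape[1]]=a;o[:b.shape[0],a.shape[1]:]=b
cv2.imwrite("pics/crop0.png",o);print(o.shape,4.4/1.3)
E
```

```text
cam [1.00209545 0.55394206 0.        ] [ 0.49310658 -0.06803847  0.90100592]
yellow rect ((167.8184814453125, 237.59930419921875), (19.365978240966797, 101.21620178222656), 24.443954467773438) [[0.4314, 0.2407, 0.016], [0.6089, 0.1671, 0.016], [0.5932, 0.1324, 0.016], [0.4162, 0.2068, 0.016]]
red [348.27419355 246.06451613] ((347.9230651855469, 247.11537170410156), (17.19570541381836, 23.574758529663086), 33.6900634765625)
red [370.47058824 214.11764706] ((370.3461608886719, 214.23074340820312), (7.488452911376953, 14.976905822753906), 33.6900634765625)
black ((376.1291809082031, 204.10894775390625), (23.14104652404785, 62.84135437011719), 33.023868560791016) [[0.5359, -0.1622, 0.04], [0.638, -0.23, 0.04], [0.6134, -0.2672, 0.04], [0.5119, -0.199, 0.04]]
(609, 779, 3) 3.3846153846153846
```

View pics/crop0.png

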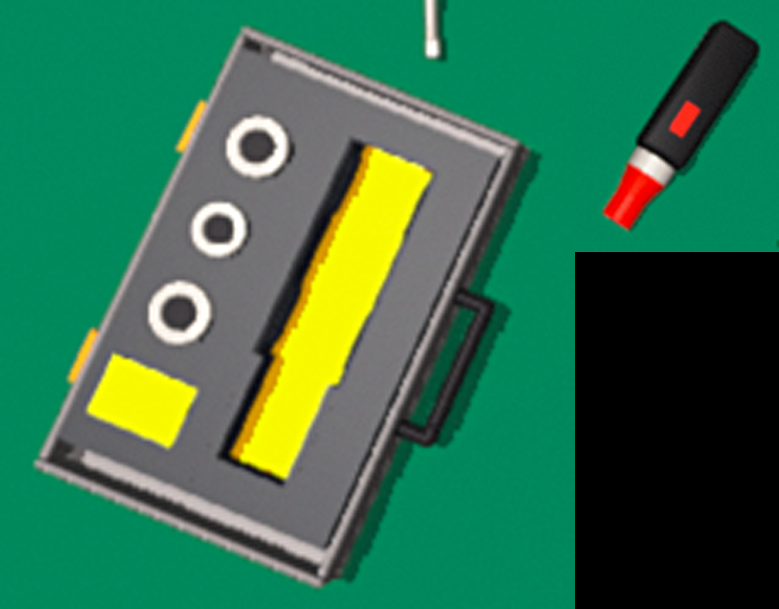

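```bash
cat > prof.py <<'E'
from h import *
def corners():
    px=np.array([(245,30),(522,147),(325,583),(37,465)])/3.3846+[70,145]-.35
    return ray("top",px,.036)
if __name__=="__main__":
    C=corners();print(C.round(4).tolist())
    print("sides",[np.linalg.norm(C[i]-C[i-1]).round(4) for i in range(4)])
    for a,b in((0,3),(1,2),(1,0),(2,3)):
        d=C[b]-C[a];print(np.degrees(np.arctan2(d[1],d[0])).round(2))
    ctr=C.mean(0);print("ctr",ctr)
    d=(C[3]-C[0]+C[2]-C[1])[:2];yaw=np.arctan2(d[1],d[0]);print("yaw",yaw)
    ux=np.array([np.cos(yaw),np.sin(yaw),0]);uy=np.array([-ux[1],ux[0],0])
    for n in("top","scene"):
        im=cv2.imread(f"pics/{n}0.png")
        def samp(p,z):
            q=proj(n,np.c_[p[:,:2],np.full(len(p),z)]).astype(np.float32)
            return cv2.remap(im,q[:,0][None],q[:,1][None],cv2.INTER_LINEAR)[0].astype(int)
        # cross profiles at tail part x=-60,-20 and nose part x=+60
        for x in(-60,-20,65):
            ys=np.arange(-40,75,2);P=ctr+ux*x/1e3+np.outer(ys/1e3,uy)
            g=samp(P,.04);print(n,"x",x,[f"{y}:{p[0]},{p[2]}" for y,p in zip(ys,g) if y>-10])
E
python3 prof.py
```

```text
[[0.6723, 0.2365, 0.036], [0.6054, 0.0781, 0.036], [0.3646, 0.1802, 0.036], [0.4288, 0.3393, 0.036]]
sides [np.float64(0.2643), np.float64(0.1719), np.float64(0.2615), np.float64(0.1715)]
157.1
157.01
67.11
68.03
ctr [0.51777415 0.20852378 0.036     ]
yaw 2.741094524731711
top x -60 ['-8:119,119', '-6:119,119', '-4:96,95', '-2:58,54', '0:38,34', '2:36,28', '4:35,25', '6:21,63', '8:0,164', '10:0,219', '12:0,243', '14:0,250', '16:0,249', '18:0,248', '20:0,249', '22:0,248', '24:0,249', '26:0,248', '28:0,248', '30:0,248', '32:0,248', '34:0,248', '36:0,248', '38:4,248', '40:3,249', '42:0,252', '44:17,245', '46:47,163', '48:86,101', '50:118,110', '52:125,123', '54:123,123', '56:123,122', '58:123,123', '60:124,124', '62:124,124', '64:124,123', '66:123,122', '68:124,123', '70:125,124', '72:126,125', '74:127,125']
top x -20 ['-8:119,119', '-6:121,120', '-4:98,96', '-2:57,53', '0:30,25', '2:20,12', '4:20,30', '6:9,122', '8:0,204', '10:0,225', '12:0,245', '14:0,250', '16:0,249', '18:0,248', '20:0,248', '22:0,248', '24:0,248', '26:0,248', '28:0,249', '30:0,249', '32:0,248', '34:0,248', '36:0,248
[... 1694 characters left out ...]
,232', '48:74,192', '50:79,133', '52:82,94', '54:82,85', '56:81,83', '58:81,83', '60:82,83', '62:82,83', '64:82,83', '66:81,81', '68:82,82', '70:82,83', '72:82,82', '74:79,80']
scene x 65 ['-8:82,82', '-6:82,81', '-4:81,80', '-2:80,79', '0:76,76', '2:69,70', '4:58,62', '6:53,57', '8:50,55', '10:48,56', '12:49,56', '14:50,60', '16:51,72', '18:52,96', '20:52,120', '22:52,141', '24:54,155', '26:56,172', '28:59,187', '30:59,194', '32:59,188', '34:60,188', '36:60,189', '38:61,195', '40:62,180', '42:66,151', '44:73,108', '46:78,87', '48:80,79', '50:82,80', '52:81,80', '54:81,79', '56:81,80', '58:81,79', '60:81,78', '62:81,78', '64:79,76', '66:80,78', '68:82,79', '70:81,78', '72:81,79', '74:80,78']
```

Run:
```python
from prof import *
C=corners();ctr=C.mean(0);yaw=2.741
ux=np.array([np.cos(yaw),np.sin(yaw),0]);uy=np.array([-ux[1],ux[0],0])
for n in("top","scene"):
    im=cv2.imread(f"pics/{n}0.png")
    for y0,r in ((16,(-1,)),(23,(1,)),(30,(1,)),(0,(2,))):
      for z in ((.04,.016) if y0==23 else(.04,)):
        xs=np.r_[-140:-80,80:140]; 
        if y0==0: xs=np.r_[10:60]
        P=ctr+np.outer(xs/1e3,ux)+uy*y0/1e3
        q=proj(n,np.c_[P[:,:2],np.full(len(P),z)]).astype(np.float32)
        g=cv2.remap(im,q[:,0][None],q[:,1][None],cv2.INTER_LINEAR)[0].astype(int)
        print(n,y0,z,' '.join(f"{x}:{p[0]},{p[2]}" for x,p in zip(xs,g)))
# gun
im=cv2.imread("pics/top0.png")
hsv=cv2.cvtColor(im,cv2.COLOR_BGR2HSV); h,s,v=cv2.split(hsv)
print("crop corners gun");
px=np.array([(348.3,246.1)])
yaw=None
```

```text
top 16 0.04 -140:92,0 -139:92,0 -138:91,0 -137:91,0 -136:90,9 -135:88,24 -134:103,73 -133:121,121 -132:139,148 -131:153,164 -130:137,147 -129:111,119 -128:117,125 -127:149,159 -126:176,187 -125:193,206 -124:195,208 -123:177,187 -122:156,162 -121:137,139 -120:121,120 -119:119,118 -118:118,118 -117:119,119 -116:121,120 -115:120,119 -114:119,118 -113:118,118 -112:118,119 -111:119,119 -110:119,119 -109:119,119 -108:119,118 -107:120,119 -106:120,119 -105:120,118 -104:121,118 -103:122,116 -102:122,113 -101:116,115 -100:99,129 -99:77,163 -98:41,217 -97:10,249 -96:2,251 -95:0,252 -94:0,250 -93:0,249 -92:0,249 -91:0,249 -90:0,249 -89:0,249 -88:0,249 -87:0,249 -86:0,249 -85:0,249 -84:0,250 -83:0,250 -82:0,250 -81:0,249 80:0,249 81:0,247 82:0,240 83:0,243 84:0,248 85:0,242 86:0,215 87:4,144 88:12,74 89:24,39 90:38,26 91:72,64 92:99,94 93:107,103 94:113,109 95:111,109 96:109,108 97:110,108 98:110,108 99:110,108 100:110,108 101:110,108 102:110,108 103:109,106 104:109,106 105:108,106 106:106,105 107:107,106 108:107,105 109:107,105 110:107,104 111:106,104 112:111,111 113:131,134 114:154,161 115:175
[... 9830 characters left out ...]
96 121:104,107 122:116,119 123:126,129 124:137,140 125:138,136 126:136,129 127:133,121 128:131,113 129:127,103 130:123,92 131:119,83 132:115,74 133:113,67 134:111,62 135:110,61 136:110,60 137:109,59 138:109,59 139:109,59
scene 0 0.04 10:66,70 11:65,70 12:65,70 13:65,69 14:64,69 15:64,69 16:64,68 17:63,68 18:62,67 19:62,66 20:61,65 21:60,65 22:60,66 23:59,66 24:58,65 25:59,65 26:60,65 27:62,65 28:63,66 29:66,67 30:67,69 31:70,72 32:72,75 33:75,78 34:76,78 35:76,78 36:76,78 37:78,80 38:79,81 39:79,80 40:78,79 41:79,79 42:80,81 43:79,80 44:78,79 45:77,79 46:78,79 47:78,79 48:79,80 49:79,80 50:78,80 51:77,79 52:77,79 53:76,79 54:76,78 55:76,78 56:76,77 57:77,78 58:78,78 59:79,79
crop corners gun
```

Run:
```python
from h import *
im=cv2.imread("pics/top0.png"); 
yaw=np.radians(146.4)
lab=ray("top",[370.4,214.2],.04)[0]; noz=ray("top",[348.1,246.6],.03)[0]
print(lab,noz, np.degrees(np.arctan2(*(noz-lab)[1::-1])))
for n in("top","scene"):
  im=cv2.imread(f"pics/{n}0.png")
  def line(o,d,s,z,tag):
    P=o+np.outer(np.array(s)/1e3,d)
    q=proj(n,np.c_[P[:,:2],np.full(len(P),z)]).astype(np.float32)
    g=cv2.remap(im,q[:,0][None],q[:,1][None],cv2.INTER_LINEAR)[0].astype(int)
    print(n,tag,' '.join(f"{x}:{p[1]},{p[2]}" for x,p in zip(s,g)))
  ux=np.array([np.cos(yaw),np.sin(yaw),0]);uy=np.array([-ux[1],ux[0],0])
  line(lab,ux,list(range(-110,-70,2)),.04,"tail")
  line(lab,ux,list(range(10,100,2)),.02,"nose z.02")
  for x in(-70,-40,20): line(lab+ux*x/1e3,uy,list(range(-36,38,2)),.04,f"cross{x}")
```

```text
[ 0.55497449 -0.20296901  0.04      ] [ 0.49338536 -0.16052307  0.03      ] 145.42619898104232
top tail -110:136,0 -108:138,0 -106:138,0 -104:138,0 -102:137,0 -100:137,0 -98:138,0 -96:136,0 -94:136,0 -92:136,0 -90:138,0 -88:137,0 -86:108,5 -84:51,21 -82:22,28 -80:31,34 -78:33,35 -76:32,34 -74:33,33 -72:33,35
top nose z.02 10:50,231 12:50,118 14:50,50 16:51,49 18:52,52 20:51,54 22:50,53 24:52,55 26:53,55 28:48,50 30:31,32 32:18,17 34:70,74 36:186,194 38:244,249 40:241,246 42:239,244 44:239,244 46:240,244 48:243,244 50:226,243 52:142,247 54:35,251 56:25,250 58:32,251 60:35,251 62:38,251 64:40,251 66:39,250 68:45,251 70:38,251 72:44,251 74:56,251 76:63,251 78:62,250 80:61,250 82:65,251 84:64,251 86:65,251 88:63,251 90:64,251 92:64,251 94:62,253 96:60,248 98:79,169
top cross-70 -36:137,0 -34:136,0 -32:136,0 -30:137,0 -28:139,0 -26:138,4 -24:100,18 -22:39,20 -20:15,18 -18:24,27 -16:33,34 -14:39,43 -12:41,42 -10:39,40 -8:37,39 -6:36,39 -4:36,39 -2:34,36 0:32,35 2:33,35 4:32,33 6:30,31 8:30,31 10:30,29 12:28,29 14:28,27 16:24,25 18:18,19 20:33,13 22:68,8 24:99,4 26:130,0 28:138,0 30:138,0 3
[... 1830 characters left out ...]
51,55 -30:151,54 -28:151,56 -26:151,53 -24:142,54 -22:103,44 -20:63,41 -18:60,45 -16:65,51 -14:65,52 -12:64,50 -10:64,51 -8:65,51 -6:64,52 -4:65,51 -2:66,54 0:64,51 2:63,50 4:63,51 6:63,50 8:63,49 10:62,49 12:63,47 14:60,46 16:61,45 18:59,41 20:70,41 22:91,43 24:101,48 26:103,44 28:119,49 30:144,57 32:151,58 34:151,57 36:150,54
scene cross20 -36:151,54 -34:152,55 -32:150,55 -30:151,56 -28:150,56 -26:149,55 -24:133,52 -22:90,43 -20:61,41 -18:61,46 -16:59,43 -14:62,47 -12:60,44 -10:61,46 -8:61,47 -6:61,47 -4:60,45 -2:60,46 0:60,45 2:61,46 4:63,48 6:61,46 8:61,47 10:60,47 12:60,45 14:61,45 16:59,43 18:61,40 20:89,42 22:134,52 24:151,58 26:151,57 28:151,57 30:151,55 32:152,55 34:152,56 36:150,55
```

```bash
cat >> h.py <<'E'
def goto(x,y,z,deg):
    s=manip.sense();p=s["ee_pos"];rp=s["tcp_rot"][2];R=cv2.Rodrigues(np.array([0,0,rp]))[0]@np.diag([1,-1,-1.])
    d=R.T@(np.array([x,y,z])-p)*100; t=-(np.radians(deg)-rp); t=(t+np.pi)%(2*np.pi)-np.pi
    print("row",d.round(2),round(t,3),"| F",s["ft_force"].round(1),"w",round(s["gripper_width"],4),"t",s["clock"])
E
python3 -c "
from h import *
goto(.5690,-.2102,.12,-123.6); goto(.5690,-.2102,.012,-123.6)"
```

```text
row [-26.42 -44.64   9.8 ] 0.976 | F [-0.6 -0.6  0.4] w 0.0929 t 0.1
row [-26.42 -44.64  20.6 ] 0.976 | F [-0.6 -0.6  0.4] w 0.0929 t 0.1
```

Request:
move_arm(steps="-26.4 -44.6 0 0.976;-26.4 -44.6 0 0.976;-26.4 -44.6 0 0.976;-26.4 -44.6 0 0.976;-26.4 -44.6 0 0.976;-26.4 -44.6 0 0.976;-26.4 -44.6 0 0.976;-26.4 -44.6 0 0.976;-26.4 -44.6 0 0.976;-26.4 -44.6 9.8 0.976;-26.4 -44.6 9.8 0.976;-26.4 -44.6 9.8 0.976", gripper=1)

```text
clock: 1.6
ee_pos: [0.5674, -0.2101, 0.1178]
tcp_rot: [3.137, -0.001, -2.157]
ft_force: [0.2, 0.1, 0.1]
gripper_width: 0.0927
```

```bash
python3 -c "
from h import *
print(manip.sense()['ee_pos'],manip.sense()['tcp_rot'],manip.sense()['joints'])
goto(.5690,-.2102,.012,-123.6)"
```

```text
[ 0.56742624 -0.21007671  0.11781664] [ 3.13665571e+00 -9.76703628e-04 -2.15684095e+00] [-3.96721452e-01  1.30949563e-02  1.71420873e+00 -3.04888631e-05
  1.41932150e+00  1.76012658e+00]
row [-0.08 -0.14 10.58] 0.0 | F [0.2 0.1 0.1] w 0.0927 t 1.6
```

Request:
move_arm(steps="-0.1 -0.1 5 0;-0.1 -0.1 8.5 0;-0.1 -0.1 9.8 0;-0.1 -0.1 10.4 0;-0.1 -0.1 10.4 0")

```text
clock: 2.22
ee_pos: [0.5708, -0.2107, 0.018]
tcp_rot: [-3.14, 0.0, -2.157]
ft_force: [0.2, -0.3, 0.7]
gripper_width: 0.0931
```

Request:
move_arm(steps="0 0 0 0;0 0 0 0;0 0 0 0;0 0 0 0;0 0 0 0;0 0 0 0;0 0 0 0;0 0 0 0", gripper=-1, squeeze=30)

```text
clock: 3.22
ee_pos: [0.57, -0.2105, 0.0166]
tcp_rot: [3.142, -0.0, -2.157]
ft_force: [-0.2, -0.8, 0.3]
gripper_width: 0.0438
```

Request:
move_arm(steps="0 0 -1 0;0 0 -3 0;0 0 -7 0;0 0 -10 0;0 0 -10 0")

```text
clock: 3.85
ee_pos: [0.5712, -0.2108, 0.1201]
tcp_rot: [-3.137, 0.001, -2.157]
ft_force: [0.7, 0.1, -5.8]
gripper_width: 0.0439
```

```bash
python3 -c "
from h import *
goto(.5337,.1766,.12,-112.95)"
```

```text
row [-3.020e+01  2.456e+01  1.000e-02] -0.186 | F [ 0.7  0.1 -5.8] w 0.0439 t 3.85
```

Request:
move_arm(steps="-4 3.3 0 -0.02;-9 7.3 0 -0.06;-14 11.4 0 -0.1;-19 15.5 0 -0.13;-24 19.5 0 -0.16;-28 22.8 0 -0.18;-30.2 24.6 0 -0.186;-30.2 24.6 0 -0.186;-30.2 24.6 0 -0.186;-30.2 24.6 0 -0.186")

```text
clock: 5.1
ee_pos: [0.5322, 0.1764, 0.1162]
tcp_rot: [3.141, -0.0, -1.972]
ft_force: [1.0, -0.2, -5.1]
gripper_width: 0.0438
```

```bash
python3 -c "
from h import *
goto(.5337,.1766,.075,-112.95)
for n in('top','scene'):
  cv2.imwrite(f'pics/{n}1.png',manip.capture(n)[:,:,::-1])
a=cv2.imread('pics/top1.png')[130:330,60:260];b=cv2.imread('pics/scene1.png')[60:260,260:460]
cv2.imwrite('pics/c1.png',cv2.resize(np.hstack([a,b]),None,fx=2,fy=2,interpolation=cv2.INTER_CUBIC))
print(proj('top',[[.5125,.1856,.12],[.5125,.1856,.04]]))"
```

```text
row [-0.08 -0.12  4.12] -0.001 | F [ 1.  -0.2 -5.1] w 0.0438 t 5.1
[[151.11498495 235.62667425]
 [165.01901346 236.67337173]]
```

View pics/c1.png

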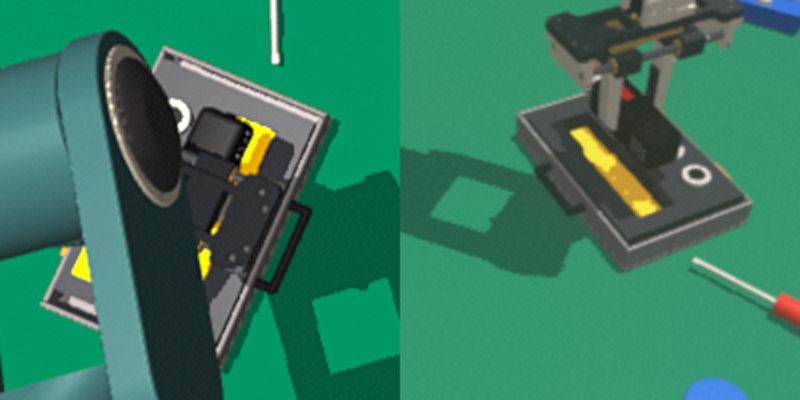

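Request:
move_arm(steps="-0.1 -0.1 2 0;-0.1 -0.1 4 0;-0.1 -0.1 5 0;-0.1 -0.1 5.3 0;-0.1 -0.1 5.3 0;-0.1 -0.1 5.3 0;-0.1 -0.1 5.3 0")

```text
clock: 6.08
ee_pos: [0.5338, 0.1779, 0.0642]
tcp_rot: [-3.141, 0.001, -1.971]
ft_force: [-0.1, 0.2, -5.3]
gripper_width: 0.044
```

```bash
python3 -c "
from h import *
goto(.5337,.1766,.060,-112.95)
for n in('top','scene'):
  cv2.imwrite(f'pics/{n}2.png',manip.capture(n)[:,:,::-1])
a=cv2.imread('pics/top2.png')[150:250,130:230];b=cv2.imread('pics/scene2.png')[90:190,320:420]
cv2.imwrite('pics/c2.png',cv2.resize(np.hstack([a,b]),None,fx=4,fy=4,interpolation=cv2.INTER_CUBIC))"
```

```text
row [ 0.12 -0.04  0.42] 0.0 | F [-0.1  0.2 -5.3] w 0.044 t 6.075
```

View pics/c2.png

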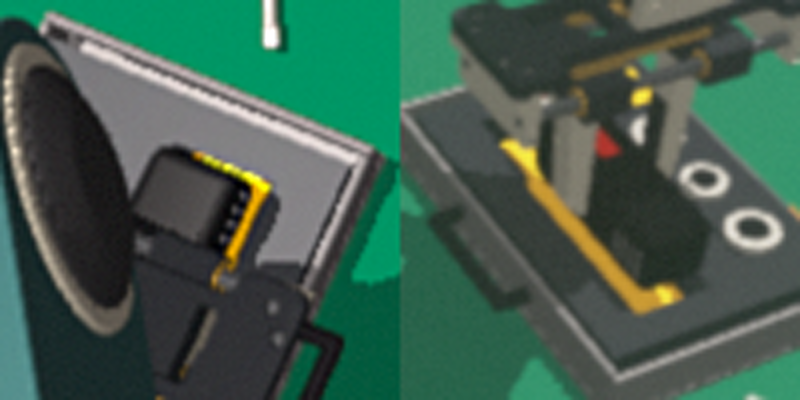

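Run:
```python
from h import *
p=np.array([.5338,.1779,.0642-.0166]);yaw=np.pi/2*0+(-1.971-np.pi/2+2*np.pi)
print(np.degrees(yaw))
ux=np.array([np.cos(yaw),np.sin(yaw),0]);uy=np.array([-ux[1],ux[0],0]);uz=np.array([0,0,1.])
c=p+.023*ux; m=np.array([.5125,.1856,.04]);a=2.741
vx=np.array([np.cos(a),np.sin(a),0]);vy=np.array([-vx[1],vx[0],0])
out=[]
for n,(r,q) in {"top":(150,130),"scene":(90,320)}.items():
    im=cv2.resize(cv2.imread(f"pics/{n}2.png")[r:r+100,q:q+100],None,fx=4,fy=4,interpolation=cv2.INTER_CUBIC)
    def poly(P,col):
        cv2.polylines(im,[np.round((proj(n,np.array(P))-[q,r]+.5)*4*16).astype(int)],True,col,1,cv2.LINE_AA,4)
    for z in(0,.04): poly([c+ux*x+uy*y+uz*z for x,y in((-.0925,-.022),(.0325,-.022),(.0325,.022),(-.0925,.022))],(255,0,255))
    poly([m+vx*x+vy*y for x,y in((-.095,-.026),(.035,-.026),(.035,-.02),(.095,-.02),(.095,.02),(.035,.02),(.035,.026),(-.095,.026))],(255,255,0))
    out.append(im)
cv2.imwrite("pics/c3.png",np.hstack(out))
```

```text
157.07001857971474
```

View pics/c3.png

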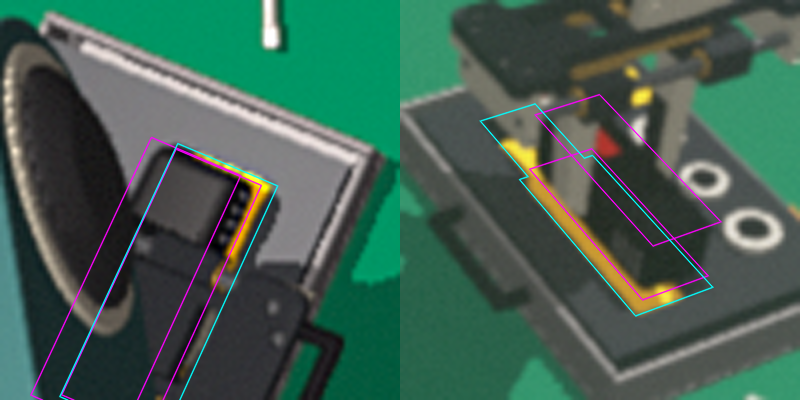

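Request:
move_arm(steps="0.12 -0.04 0 0;0.12 -0.04 0.3 0;0.12 -0.04 0.6 0;0.12 -0.04 0.6 0;0.12 -0.04 0.6 0;0.12 -0.04 0.6 0")

```text
clock: 6.92
ee_pos: [0.5335, 0.1765, 0.0577]
tcp_rot: [-3.142, 0.0, -1.971]
ft_force: [0.5, -0.2, -4.1]
gripper_width: 0.0441
```

Request:
move_arm(steps="0 0 0.1 0;0 0 0.2 0;0 0 0.3 0;0 0 0.35 0;0 0 0.4 0;0 0 0.4 0")

```text
clock: 7.68
ee_pos: [0.5337, 0.1767, 0.0541]
tcp_rot: [-3.141, 0.001, -1.971]
ft_force: [-0.2, 2.9, 1.7]
gripper_width: 0.0439
```

Request:
move_arm(steps="-0.05 0 0 0;-0.1 0 0 0;-0.1 0 0 0;-0.1 0 0 0")

```text
clock: 8.18
ee_pos: [0.5336, 0.1774, 0.0533]
tcp_rot: [3.141, -0.0, -1.971]
ft_force: [-0.0, 0.5, -4.9]
gripper_width: 0.0438
```

Free again. Continue down.

Request:
move_arm(steps="0 0 0.1 0;0 0 0.2 0;0 0 0.3 0;0 0 0.3 0")

```text
clock: 8.68
ee_pos: [0.5339, 0.1775, 0.0507]
tcp_rot: [-3.141, 0.0, -1.971]
ft_force: [0.1, 0.4, -4.2]
gripper_width: 0.0438
```

Request:
move_arm(steps="0 0 0.1 0;0 0 0.2 0;0 0 0.2 0;0 0 0.2 0")

```text
clock: 9.18
ee_pos: [0.5343, 0.1777, 0.0493]
tcp_rot: [-3.141, 0.001, -1.971]
ft_force: [0.8, 3.8, 5.1]
gripper_width: 0.0436
```

Request:
move_arm(steps="-0.05 0 0 0;-0.05 0 0 0;-0.05 0 0 0")

```text
clock: 9.55
ee_pos: [0.5344, 0.178, 0.0492]
tcp_rot: [-3.141, 0.001, -1.971]
ft_force: [0.5, 2.9, 4.9]
gripper_width: 0.0438
```

Request:
move_arm(steps="0 0 0 0;0 0 0 0;0 0 0 0;0 0 0 0", gripper=0.3)

```text
clock: 10.05
ee_pos: [0.5339, 0.1778, 0.0485]
tcp_rot: [3.141, -0.0, -1.971]
ft_force: [0.3, -0.3, -0.2]
gripper_width: 0.0601
```

Request:
move_arm(steps="0 0 -2 0;0 0 -5 0;0 0 -7 0;0 0 -7 0;0 0 -7 0")

```text
clock: 10.68
ee_pos: [0.5337, 0.1778, 0.1179]
tcp_rot: [3.141, -0.001, -1.971]
ft_force: [-0.6, 0.9, 0.2]
gripper_width: 0.0606
```

```bash
python3 -c "
from h import *
goto(.5337,.1766,.1,-112.95)
for n in('top','scene'):
  cv2.imwrite(f'pics/{n}3.png',manip.capture(n)[:,:,::-1])
a=cv2.imread('pics/top3.png')[140:290,110:260];b=cv2.imread('pics/scene3.png')[80:230,300:450]
cv2.imwrite('pics/c4.png',cv2.resize(np.hstack([a,b]),None,fx=2.66,fy=2.66,interpolation=cv2.INTER_CUBIC))"
```

```text
row [ 0.11 -0.05  1.79] 0.0 | F [-0.6  0.9  0.2] w 0.0606 t 10.675
```

View pics/c4.png

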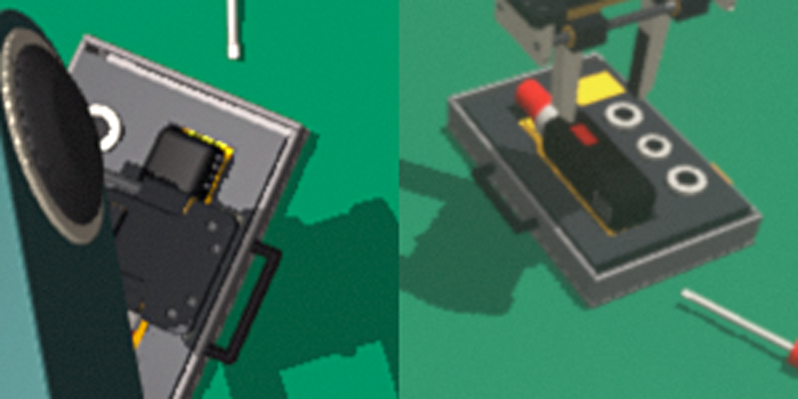

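Request:
move_arm(steps="0 1.5 1 0;0 3.3 2.5 0;0 3.3 3.5 0;0 3.3 3.8 0;0 3.3 3.8 0;0 3.3 3.8 0", gripper=-1)

```text
clock: 11.52
ee_pos: [0.5041, 0.1907, 0.081]
tcp_rot: [-3.141, 0.0, -1.971]
ft_force: [0.5, 0.4, -1.1]
gripper_width: 0.005
```

Request:
move_arm(steps="0 0 0.1 0;0 0 0.2 0;0 0 0.3 0;0 0 0.4 0;0 0 0.5 0;0 0 0.6 0;0 0 0.6 0")

```text
clock: 12.4
ee_pos: [0.5036, 0.1907, 0.0746]
tcp_rot: [3.141, -0.0, -1.971]
ft_force: [-0.8, 0.5, -0.9]
gripper_width: 0.0007
```

Request:
move_arm(steps="0 0 0.1 0;0 0 0.2 0;0 0 0.3 0;0 0 0.4 0;0 0 0.4 0")

```text
clock: 13.02
ee_pos: [0.5036, 0.1911, 0.0713]
tcp_rot: [3.141, 0.001, -1.971]
ft_force: [-4.1, 1.0, 7.9]
gripper_width: 0.0004
```

Request:
move_arm(steps="0 0 0.1 0;0 0 0.2 0;0 0 0.3 0;0 0 0.3 0")

```text
clock: 13.52
ee_pos: [0.5035, 0.1911, 0.0681]
tcp_rot: [3.141, 0.0, -1.971]
ft_force: [-4.7, 2.4, 6.6]
gripper_width: 0.0005
```

Request:
move_arm(steps="0 0 -1.2 0;0 -4 -1.8 0;0 -8 -1.8 0;0 -8 -1 0;0 -8 -0.4 0;0 -8 -0.4 0;0 -8 -0.4 0")

```text
clock: 14.4
ee_pos: [0.5768, 0.1599, 0.0719]
tcp_rot: [-3.142, 0.0, -1.97]
ft_force: [1.1, -0.3, -0.4]
gripper_width: 0.0007
```

Request:
move_arm(steps="0 0 0.1 0;0 0 0.2 0;0 0 0.3 0;0 0 0.4 0;0 0 0.4 0")

```text
clock: 15.02
ee_pos: [0.5778, 0.1595, 0.0681]
tcp_rot: [-3.14, 0.0, -1.971]
ft_force: [2.0, -2.0, 3.9]
gripper_width: 0.0007
```

Request:
move_arm(steps="0 0 0.1 0;0 0 0.2 0;0 0 0.3 0;0 0 0.3 0")

```text
clock: 15.52
ee_pos: [0.5777, 0.1595, 0.0649]
tcp_rot: [-3.141, 0.0, -1.971]
ft_force: [3.7, -1.7, 4.0]
gripper_width: 0.0005
```

Request:
move_arm(steps="0 0 -1.2 0;0 4 -1.8 0;0 8 -1.2 0;0 8 -0.2 0;0 8 0 0;0 8 0.1 0;0 8 0.2 0;0 8 0.3 0;0 8 0.3 0")

```text
clock: 16.65
ee_pos: [0.5038, 0.1906, 0.0616]
tcp_rot: [-3.141, -0.0, -1.971]
ft_force: [-0.9, -0.2, 1.4]
gripper_width: 0.0003
```

Request:
move_arm(steps="0 0 -1.2 0;0 -4 -1.8 0;0 -8 -1.2 0;0 -8 -0.2 0;0 -8 0 0;0 -8 0.1 0;0 -8 0.2 0;0 -8 0.3 0;0 -8 0.3 0")

```text
clock: 17.77
ee_pos: [0.5773, 0.1597, 0.0588]
tcp_rot: [-3.141, 0.0, -1.971]
ft_force: [2.3, -2.0, 4.1]
gripper_width: 0.0003
```

Request:
move_arm(steps="0 0 -1.2 0;0 4 -1.8 0;0 8 -1.2 0;0 8 -0.3 0;0 8 0 0;0 8 0.1 0;0 8 0.2 0;0 8 0.3 0;0 8 0.3 0")

```text
clock: 18.9
ee_pos: [0.5044, 0.1905, 0.0564]
tcp_rot: [-3.14, 0.0, -1.971]
ft_force: [-2.1, -1.8, 8.3]
gripper_width: 0.0006
```

Request:
move_arm(steps="0 0 0.05 0;0 0 0.1 0;0 0 0.1 0")

```text
clock: 19.27
ee_pos: [0.5047, 0.1904, 0.0562]
tcp_rot: [-3.14, 0.0, -1.971]
ft_force: [-3.0, -4.1, 15.5]
gripper_width: 0.0002
```

Request:
move_arm(steps="0 0 -1.2 0;0 -4 -1.8 0;0 -8 -1.2 0;0 -8 -0.4 0;0 -8 -0.2 0;0 -8 -0.1 0;0 -8 0 0;0 -8 0 0")

```text
clock: 20.27
ee_pos: [0.5771, 0.1596, 0.0562]
tcp_rot: [-3.14, -0.0, -1.97]
ft_force: [-3.7, -5.8, 10.6]
gripper_width: 0.0004
```

Request:
move_arm(steps="0 0 0.1 0;0 0 0.15 0;0 0 0.15 0")

```text
clock: 20.65
ee_pos: [0.5772, 0.1596, 0.056]
tcp_rot: [-3.14, 0.0, -1.97]
ft_force: [-10.3, -7.8, 25.3]
gripper_width: 0.0008
```

Request:
move_arm(steps="0 0 -1.4 0;0 4 -2 0;0 8 -1.4 0;0 8 -0.6 0;0 8 -0.3 0;0 8 -0.15 0;0 8 -0.05 0;0 8 -0.05 0")

```text
clock: 21.65
ee_pos: [0.5038, 0.191, 0.056]
tcp_rot: [3.14, 0.0, -1.971]
ft_force: [-20.9, -1.1, 30.6]
gripper_width: 0.0003
```

Request:
move_arm(steps="0 0 0.05 0;0 0 0.1 0;0 0 0.1 0")

```text
clock: 22.02
ee_pos: [0.5042, 0.1909, 0.056]
tcp_rot: [3.141, 0.001, -1.971]
ft_force: [-22.8, -3.8, 40.3]
gripper_width: 0.0005
```

Request:
move_arm(steps="0 0 -1 0;0 0 -4 0;0 0 -10 0;0 0 -14 0;0 -6 -14 0;12 -12 -14 0;18 -15 -14 0;24 -18 -14 0;30 -22 -14 0;35 -24 -14 0;35 -24 -14 0;35 -24 -14 0")

```text
clock: 23.52
ee_pos: [0.5882, -0.2288, 0.1922]
tcp_rot: [3.141, -0.0, -1.974]
ft_force: [0.4, -0.0, -0.5]
gripper_width: 0.0005
```

Run:
```python
from h import *
print(manip.sense()["ft_force"])
for n in('top','scene'): cv2.imwrite(f'pics/{n}4.png',manip.capture(n)[:,:,::-1])
a=cv2.imread('pics/top4.png')[140:330,70:260];b=cv2.imread('pics/scene4.png')[70:260,300:490]
cv2.imwrite('pics/c5.png',cv2.resize(np.hstack([a,b]),None,fx=2.1,fy=2.1,interpolation=cv2.INTER_CUBIC))
```

```text
[ 0.41285155 -0.04343827 -0.51317938]
```

View pics/c5.png

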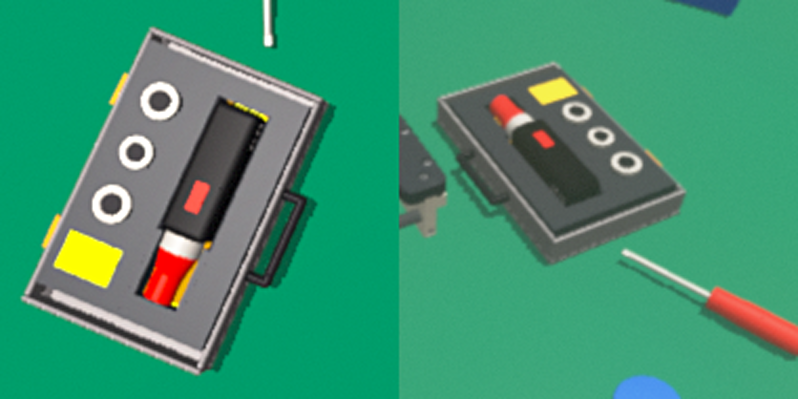

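```bash
python3 -c "
from h import *
goto(.5772,.1600,.10,-112.95)"
```

```text
row [-35.17  16.19   9.21] -0.002 | F [-0.2  0.5 -0.1] w 0.0003 t 23.625
```

Request:
move_arm(steps="-6 2.8 0 0;-12 5.6 0 0;-18 8.4 0 0;-24 11.2 0 0;-30 14 0 0;-35.2 16.2 0 0;-35.2 16.2 3 0;-35.2 16.2 8 0;-35.2 16.2 12 0;-35.2 16.2 12.6 0;-35.2 16.2 12.6 0;-35.2 16.2 12.6 0")

```text
clock: 25.12
ee_pos: [0.5771, 0.1627, 0.0688]
tcp_rot: [-3.139, 0.002, -1.971]
ft_force: [-0.2, -0.9, 0.8]
gripper_width: 0.0008
```

Request:
move_arm(steps="0 0 0.2 0;0 0 0.4 0;0 0 0.5 0;0 0 0.6 0;0 0 0.65 0;0 0 0.65 0")

```text
clock: 25.88
ee_pos: [0.5762, 0.1622, 0.0601]
tcp_rot: [3.142, -0.0, -1.971]
ft_force: [-0.9, 0.4, 0.0]
gripper_width: 0.0007
```

Request:
move_arm(steps="0 0 0.1 0;0 0 0.2 0;0 0 0.3 0;0 0 0.3 0;0 0 0.3 0")

```text
clock: 26.5
ee_pos: [0.5763, 0.1622, 0.0572]
tcp_rot: [-3.142, 0.0, -1.971]
ft_force: [0.2, -0.1, -0.4]
gripper_width: 0.0007
```

Request:
move_arm(steps="0 0 0.05 0;0 0 0.1 0;0 0 0.15 0;0 0 0.15 0")

```text
clock: 27.0
ee_pos: [0.5763, 0.1622, 0.0562]
tcp_rot: [-3.141, 0.0, -1.971]
ft_force: [-3.3, -1.6, 6.4]
gripper_width: 0.0006
```

Tail contact is first felt between .0572 and .0562 m, so the tail hasn't lifted. Retract and hand in.

Request:
move_arm(steps="0 0 -1 0;0 0 -5 0;0 0 -11 0;0 0 -13 0;0 0 -13 0;0 0 -13 0")

```text
clock: 27.75
ee_pos: [0.5757, 0.1621, 0.1836]
tcp_rot: [3.14, -0.001, -1.971]
ft_force: [1.0, -0.7, -0.1]
gripper_width: 0.0004
```

```bash
python3 -c "
from h import *
s=manip.sense();print(s['ee_pos'],s['ft_force'],s['clock']);print(manip.sign_off())"
```

```text
[0.57569862 0.16207748 0.18364462] [ 1.02847982 -0.68266648 -0.09870939] 27.75
the job is handed in; nothing more can be done
None
```

The hot-air gun is in its cutout, nozzle in the narrow end, pressed home and level. I handed the job in at 27.75 s with the arm clear.

- **Finding the cutout:** In the pictures the cutout was about 4 mm towards the tail from my rough estimate of the case centre. I used the measured position directly.
- **Lowering it in:** The gun touched the side bevel at about 2–3 mm deep. I moved it 1 mm sideways, it came free, and I set it on the lips and let go.
- **Pressing home:** I pressed the nose and tail pairs in turn with closed fingers until both stopped firmly.

**Last checks:**
- **Level:** The body's top stopped hard at z = 0.056 m over both lip pairs, which is the home height. A light touch on the tail afterwards met it at the same height, so it had not sprung back.
- **Last nose press:** It read about 40 N down and 23 N sideways, more than I meant. That could have nudged the foam slightly. I did not measure the foam's position again, but the picture after it showed the gun seated and the case in place.
- **Other items:** I never went near the mug, spool or screwdriver. The screwdriver was in place in that last picture, and I did not check the mug or the whole spool again.

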